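# Refill the sample caddy with the wide-lidded jars

### The job

Fill the sample caddy: stand each of the four wide-lidded brown jars upright in the recess of its own shape and size, fully down on the recess floor. Set the jars down without dropping or tipping them, and leave the two narrow-necked brown bottles standing where they are.

Things in the scene. Friction and masses are not known exactly. Their poses are not given: they have to be found in the camera images.
- jar_large_mid (a point): Opaque brown jar with a band of blank white label and a white lid nearly as wide as the jar: the large round one, 58 mm diameter, 86 mm tall, sides straight up to 68 mm, lid 52 mm diameter, about 0.2 kg. Point: centre of the jar, half-way up (43 mm above its underside); z up when upright.
- jar_small_mid (a point): Opaque brown jar with a band of blank white label and a white lid nearly as wide as the jar: the small round one, 34 mm diameter, 80 mm tall, sides straight up to 62 mm, lid 30 mm diameter, about 0.08 kg. Point: centre of the jar, half-way up (40 mm above its underside); z up when upright.
- jar_square_mid (a point): Opaque brown jar with a band of blank white label and a white lid nearly as wide as the jar: the square one, 46 x 46 mm, 84 mm tall, sides straight up to 66 mm, round lid 41 mm diameter, about 0.16 kg. Point: centre of the jar, half-way up (42 mm above its underside); z up when upright, x and y square to its sides.
- jar_oblong_mid (a point): Opaque brown jar with a band of blank white label and a white lid nearly as wide as the jar: the oblong one, 62 mm along its x by 32 mm along its y, 82 mm tall, sides straight up to 64 mm, oblong lid 54 x 28 mm, about 0.14 kg. Point: centre of the jar, half-way up (41 mm above its underside); z up when upright.
- seat_large_floor (a point): One of four grey 94 x 94 x 20 mm square tiles set 96 mm apart, two by two, in a white fixed caddy (204 mm square, rim 27 mm above the bench, low steel bar handles on two sides); the four tiles stand in any order. Recess of this one: large and round, 74 mm diameter, with a black floor, 12 mm deep. Point: centre of the recess floor, 12 mm above the bench, 12 mm below the tile's top; x and y along the tile's sides. Fixed
- seat_small_floor (a point): One of four grey 94 x 94 x 20 mm square tiles set 96 mm apart, two by two, in a white fixed caddy (204 mm square, rim 27 mm above the bench, low steel bar handles on two sides); the four tiles stand in any order. Recess of this one: small and round, 50 mm diameter, with a black floor, 12 mm deep. Point: centre of the recess floor, 12 mm above the bench, 12 mm below the tile's top; x and y along the tile's sides. Fixed
- seat_square_floor (a point): One of four grey 94 x 94 x 20 mm square tiles set 96 mm apart, two by two, in a white fixed caddy (204 mm square, rim 27 mm above the bench, low steel bar handles on two sides); the four tiles stand in any order. Recess of this one: square, 62 x 62 mm, with a black floor, 12 mm deep. Point: centre of the recess floor, 12 mm above the bench, 12 mm below the tile's top; x and y along the tile's sides. Fixed
- seat_oblong_floor (a point): One of four grey 94 x 94 x 20 mm square tiles set 96 mm apart, two by two, in a white fixed caddy (204 mm square, rim 27 mm above the bench, low steel bar handles on two sides); the four tiles stand in any order. Recess of this one: oblong, 78 mm along x by 48 mm along y, with a black floor, 12 mm deep. Point: centre of the recess floor, 12 mm above the bench, 12 mm below the tile's top; x and y along the tile's sides. Fixed
- bottle_round_mid (a point): Opaque brown round bottle, 58 mm diameter with a blank label, 92 mm tall over all: the shoulder begins 48 mm up, and a narrow 15 mm neck carries a small white cap only 18 mm across. Look-alike that stays; it is loose. Point: on its axis, 46 mm above its underside; z up
- bottle_square_mid (a point): Opaque brown square bottle, 46 x 46 mm with a blank label, 92 mm tall over all: the shoulder begins 56 mm up, and a narrow 15 mm neck carries a small white cap only 18 mm across. Look-alike that stays; it is loose. Point: on its axis, 46 mm above its underside; z up
Things that resemble listed ones, but are neither listed nor needed, are in the scene too. What is shaped like the part that bears seat_oblong_floor but green is not meant. Leave any red look-alike of the part that bears bottle_square_mid alone.

How it is judged:
By the outcome, as a careful person would: the job done as asked, in the order asked, and still so for the second after the job is handed in, with the robot touching nothing.
It also fails if it takes over 120 s, if anything falls off the work surface, if the arm or the gripper's body presses on something with over 40 N, if the wrist force passes 120 N, or if a joint passes its speed limit or range.

### The arm

A 6-joint arm with a two-finger parallel gripper is mounted at the origin on the work surface. World frame = base frame: x ahead of the robot, y to its left, z up, the work surface at z = 0. Lengths are in m, angles in rad, forces in N, time in s.
With the tool pointing down it reaches from about 0.275 to 0.85 m from the base axis. Payload 19 kg.
Tool frame: the origin (TCP) lies between the finger pads; the fingertips stand bot.nose_length ahead of it and the grasp point (between the pads) lies 6 mm ahead of it (bot.nose_length is the distance from the TCP to the fingertips, in m); z points along the fingers, y is the line along which they close (so a half turn about z gives the same grasp; the last joint's range is limited). The gripper opens to 85 mm and grips with 20 to 120 N. Pads are 22 mm wide; open, the fingers measure 114 mm over their backs; the gripper's body (76 mm by 85 mm) begins 54 mm behind the grasp point. The pads swing forward as they close: fully open they stand 13 mm farther back than shut.
Start: joints at [1.019, 0.15, 1.437, -0, 1.554, -0.134], TCP at [0.233, 0.526, 0.256] pointing down, gripper open.
Joint ranges: [-2.8, 2.8], [-0.68, 2.1], [0.12, 2.68], [-1.39, 4.53], [0.16, 2.79], [-2.81, 2.81]. Speed limits (rad/s): [1.89, 1.89, 2.22, 3.01, 3.01, 3.01].

### API

Orientations are given as [roll, pitch, yaw] about the fixed x, y, z axes, in that order (R = Rz(yaw) Ry(pitch) Rx(roll)).
In Python, from plant import bot gives the robot as it stands.
- The arm moves only by the tool apply_moves, never from a script. Its argument "rows" is text: rows parted by semicolons, each of 5 numbers parted by spaces: the finger opening in m, from 0 to 0.0854, then the shift along the tool's x, y, z in m, then the turn about the tool's z in rad. A call has 1 to 8 rows; each row is the pose to reach, as a shift and turn from the pose commanded when the call began, along the tool's axes at that moment; what a row does not reach only later rows make up. A row lasts 1/10 s, in which the tool goes at most 50 mm and 8.59 degrees, less where a joint would pass 70% of its speed; a pose out of reach is approached as far as the arm can. A call with a gripper value outside its range is refused whole. The fingers move at their own pace and stop on an object; "newtons" is the grip in N (left out, the last holds). Time passes only in rows, so rows that repeat a pose let the fingers close. It gives the time, the measured TCP pose, the force, the opening and the grip force at its end, in the units of the state.
- bot.state(): the state, without advancing time (a new reading comes with each control period).
- bot.get_image(name): name is "side" or "top" or "wrist"; returns a dict with "color" (384x512x3 uint8, blue, green, red), "camera_matrix" (3x3 intrinsics, pixels), "dist_coeffs" ([k1, k2, p1, p2, k3] as OpenCV has them; the pictures are not rectified), "eye" and "rotation" of the camera in the world; the wrist camera has in their place "hand_eye" (4x4, takes a point from camera to tool coordinates, whose origin is the TCP and whose axes are the flange's). Camera axes: x right, y up, looking along -z (the intrinsics and any distortion apply to the point x, -y, -z); pixel columns grow to the right and rows downward; lengths in m; the calibration is good to about 2 mm. A picture is of the moment at which its call begins: read the wrist's pose just before it. There is no depth.
- bot.job_done(): hands the job in; it is judged then, once.
The state is a dict: "time": time; "joint_pos": joint angles; "joint_velocities": joint speeds; "joint_torque": joint torques, N m; "position": TCP position; "eef_rot": TCP orientation; "ft_force": force on the tool from outside, world axes, zero at the start; "ft_torque": the same for the moment, N m; "finger_gap": opening from 0.0 (shut) to 1.0 (fully open); "gripper_force": force on a finger pad.
Only numpy, scipy, OpenCV 4.12 (cv2) and the standard library are available. Lean on these libraries where they do the work, as an engineer would, in place of code of your own. Each camera call takes 0.05 s, during which the arm holds its last target. There are 200 camera calls.

## Working session

There is one attempt and no reset: what is moved stays moved. The work goes in short steps, Python scripts to look and compute and a tool call to move; the robot and the scene stay as the last step left them, time stands still between calls to the robot, and variables do not carry over. Pictures are saved under pics/ and viewed, at most 14 in all, crops included, and the job is handed in when it is done.

Besides the shell and the picture viewer there is one more tool, called after "Request:" as name(argument=value, ...) on one line, values as JSON. apply_moves: Moves the arm, as the interface text tells. Its arguments: {"type":"object","properties":{"rows":{"type":"string"},"newtons":{"type":"number"}},"required":["rows"]}

```bash
ls; mkdir -p pics; cat > h.py <<'E'
import numpy as np, cv2
from plant import bot
from scipy.spatial.transform import Rotation as R
def cam(im):
    if 'eye' in im: return np.array(im['eye']), np.array(im['rotation'])
def shot(name,file=None):
    s=bot.state(); im=bot.get_image(name)
    if name=='wrist':
        H=np.array(im['hand_eye']); Rt=R.from_euler('xyz',s['eef_rot']).as_matrix()
        im['eye']=Rt@H[:3,3]+s['position']; im['rotation']=Rt@H[:3,:3]
    if file: cv2.imwrite('pics/'+file,im['color'])
    return im
def ray(im,px,z):
    p=cv2.undistortPoints(np.array(px,float).reshape(-1,1,2),np.array(im['camera_matrix']),np.array(im['dist_coeffs'])).reshape(-1,2)
    d=np.c_[p[:,0],-p[:,1],-np.ones(len(p))]@np.array(im['rotation']).T
    e=np.array(im['eye']).ravel()
    return e+d*((z-e[2])/d[:,2])[:,None]
def proj(im,P):
    Rm=np.array(im['rotation']); c=(np.array(P,float).reshape(-1,3)-np.array(im['eye']).ravel())@Rm
    c=c*[1,-1,-1]
    return cv2.projectPoints(c,np.zeros(3),np.zeros(3),np.array(im['camera_matrix']),np.array(im['dist_coeffs']))[0].reshape(-1,2)
E
python3 - <<'E'
from h import *
print(bot.nose_length, bot.state())
for n in ['top','side','wrist']:
    im=shot(n,n+'0.png'); print(n,np.array(im['eye']).round(3),np.array(im['rotation']).round(2).tolist(),np.array(im['camera_matrix']).round(0).tolist())
a=[cv2.imread(f'pics/{n}0.png') for n in ['top','side']]
E
```

```text
pics
0.025 {'time': 0.0, 'joint_pos': array([ 1.01903290e+00,  1.50976759e-01,  1.43803411e+00,  1.23833856e-05,
        1.55380539e+00, -1.33989004e-01]), 'joint_velocities': array([-9.02514983e-04, -7.46476634e-06, -9.85087279e-04, -1.06572131e-03,
        2.39549145e-03,  5.67553699e-04]), 'joint_torque': array([ 2.93925754e-03, -7.13024926e+01, -5.70898676e+01,  9.63771254e-05,
        8.15012434e-03, -2.82331632e-05]), 'position': array([0.23318534, 0.52535298, 0.25567918]), 'eef_rot': array([-3.14038168e+00, -1.75728815e-04,  2.72381791e+00]), 'ft_force': array([ 0.10231054, -0.91463941,  0.26771114]), 'ft_torque': array([-0.04357653,  0.04091398, -0.02653965]), 'gripper_force': 0.0, 'finger_gap': 0.9957480473435719}
top [0.388 0.023 1.536] [0.09, 0.01, -1.6] [[476.0, 0.0, 259.0], [0.0, 476.0, 194.0], [0.0, 0.0, 1.0]]
side [ 0.165 -0.619  0.8  ] [0.78, -0.01, -0.52] [[355.0, 0.0, 255.0], [0.0, 355.0, 190.0], [0.0, 0.0, 1.0]]
wrist [0.17  0.554 0.374] [[0.41, -0.88, -0.25], [0.91, 0.39, 0.11], [-0.0, -0.27, 0.96]] [[278.0, 0.0, 254.0], [0.0, 278.0, 191.0], [0.0, 0.0, 1.0]]
```

```bash
python3 - <<'E'
s=open('h.py').read()
s=s.replace("""def cam(im):
    if 'eye' in im: return np.array(im['eye']), np.array(im['rotation'])
""","").replace("    if file:","    else: im['rotation']=R.from_euler('xyz',im['rotation']).as_matrix()\n    if file:")
open('h.py','w').write(s)
import cv2
a=cv2.imread('pics/top0.png'); cv2.imwrite('pics/top0b.png',cv2.resize(a,(800,600),interpolation=cv2.INTER_CUBIC))
E
```

```text
(no output)
```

View pics/top0b.png

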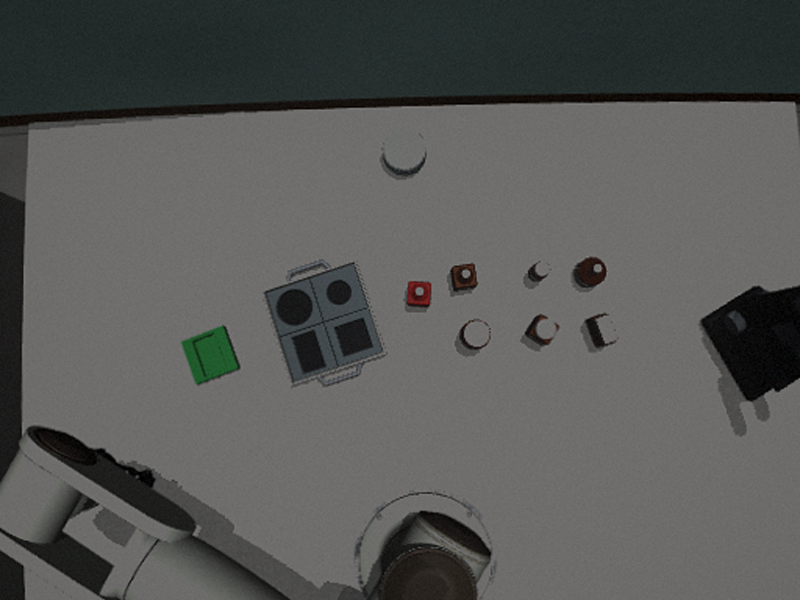

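View pics/side0.png

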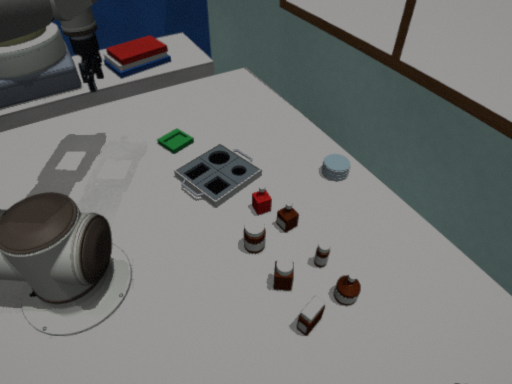

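The top view (800x600) shows these jars:
- large round jar at (475,335)
- square jar at (543,330)
- oblong jar at (602,331)
- small round jar at (540,271)

The things that could be mistaken for them:
- round bottle at (593,271)
- square bottle at (464,277)
- red bottle at (419,293)
- green tile at (210,355)

The recesses are large (294,307), small (339,292), oblong (310,352) and square (353,337). I'll check this choice in a close crop with masks.

```bash
cat > m.py <<'E'
from h import *
im=shot('top'); c=im['color'].astype(int)
s=512/800
def run(mask,z,lo,name):
    n,l,st,ce=cv2.connectedComponentsWithStats(mask.astype(np.uint8))
    for i in range(1,n):
        if st[i,4]<lo: continue
        if not(160<ce[i][0]<420 and 150<ce[i][1]<260): continue
        cn=max(cv2.findContours((l==i).astype(np.uint8),0,1)[0],key=cv2.contourArea)
        w=ray(im,cn.reshape(-1,2),z)[:,:2]
        r=cv2.minAreaRect((w*1000).astype(np.float32))
        print(name,ce[i].round(1),st[i,4],'world',ray(im,ce[i],z)[0,:2].round(4),'rect',np.round(r[1],0),round(r[2],1))
g=cv2.cvtColor(im['color'],cv2.COLOR_BGR2GRAY)
print('bench',np.median(g[170:240,160:420]))
run(g<45,0.012,60,'dark')
run(g>np.median(g[170:240,160:420])+50,0.084,15,'lid')
b=(c[...,2]-c[...,1]>20); run(b,0.03,20,'brown')
cr=cv2.resize(im['color'][150:260,160:420],(780,330),interpolation=cv2.INTER_CUBIC); cv2.imwrite('pics/crop1.png',cv2.convertScaleAbs(cr,alpha=1.7))
E
python3 m.py
```

```text
bench 109.0
dark [376.7 174.4] 270 world [ 0.5763 -0.3557] rect [57. 66.] 42.8
dark [295.6 177.8] 157 world [ 0.572  -0.0916] rect [53. 49.] 4.5
dark [216.5 186.8] 197 world [0.5498 0.1638] rect [48. 49.] 88.9
dark [267.2 188.2] 60 world [0.5408 0.0009] rect [35. 31.] 49.6
dark [188.  196.1] 420 world [0.522  0.2565] rect [71. 71.] 89.1
dark [342.4 212.4] 110 world [ 0.4564 -0.2385] rect [61. 44.] 12.7
dark [380.5 212.2] 132 world [ 0.4534 -0.3621] rect [63. 30.] 13.1
dark [225.8 215.2] 386 world [0.4573 0.1356] rect [63. 63.] 17.1
dark [197.2 224.8] 374 world [0.429  0.2281] rect [78. 49.] 17.0
brown [297.1 176.3] 83 world [ 0.5745 -0.0953] rect [44. 43.] 7.4
brown [267.8 187.2] 189 world [ 0.5421 -0.0009] rect [45. 45.] 88.5
```

View pics/crop1.png

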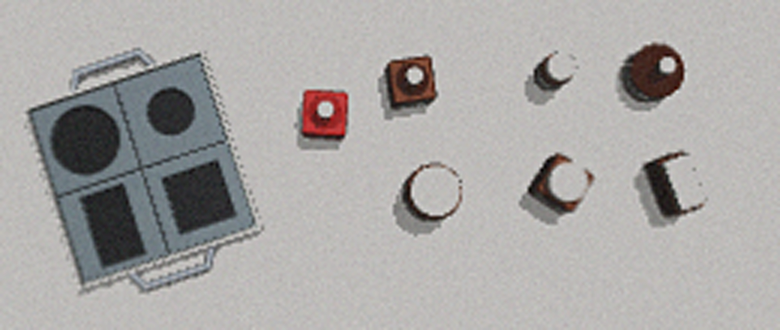

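The crop confirms the choice: wide white lids at crop (436,191) large, (570,184) square, (689,183) oblong and (564,66) small. The narrow-capped bottles are at (412,78), (652,72) and the red one at (325,113). The floor rectangles match the given sizes (71, 63, 78x49 and 49 mm).

```bash
cat >> h.py <<'E'
def to(x,y,z,yaw=None):
    "shift in tool axes + turn from the present pose to the wanted one (tool straight down)"
    s=bot.state(); Rt=R.from_euler('xyz',s['eef_rot']).as_matrix()
    d=Rt.T@(np.array([x,y,z])-s['position']); y0=s['eef_rot'][2]
    t=0 if yaw is None else -((yaw-y0+np.pi)%(2*np.pi)-np.pi)
    print('pos',s['position'].round(4),'yaw',round(y0,3),'j',s['joint_pos'].round(2),'-> shift',d.round(4),'turn',round(t,3),'t',s['time'])
SEAT=dict(large=(.522,.2565),small=(.5498,.1638),square=(.4573,.1356),oblong=(.429,.2281))
E
python3 - <<'E'
from h import *
im=shot('top'); g=cv2.cvtColor(im['color'],cv2.COLOR_BGR2GRAY)
J=dict(large=(305.3,213.7,.086),square=(350,211.3,.084),oblong=(389.7,211,.082),small=(348,172,.080))
for n,(u,v,z) in J.items():
    w=g[int(v)-13:int(v)+13,int(u)-13:int(u)+13]
    m=cv2.medianBlur(w,3)>135
    k,l,st,ce=cv2.connectedComponentsWithStats(m.astype(np.uint8)); i=1+st[1:,4].argmax()
    px=ce[i]+[int(u)-13,int(v)-13]
    print(n,st[i],px.round(1),ray(im,px,z)[0].round(4),ray(im,(u,v),z)[0].round(4))
to(.435,-.115,.25,np.pi/2)
E
```

```text
Traceback (most recent call last):
ValueError: attempt to get argmax of an empty sequence
```

```bash
cat > lids.py <<'E'
from h import *
im=shot('top'); g=cv2.cvtColor(im['color'],cv2.COLOR_BGR2GRAY)
J=dict(large=(305.3,213.7,.086),square=(350,211.3,.084),oblong=(389.7,211,.082),small=(348,172,.080))
for n,(u,v,z) in J.items():
    w=g[int(v)-13:int(v)+13,int(u)-13:int(u)+13]
    m=cv2.medianBlur(w,3)>120
    k,l,st,ce=cv2.connectedComponentsWithStats(m.astype(np.uint8))
    print(n,w.max(),np.median(w),ray(im,(u,v),z)[0].round(4))
    for i in range(1,k):
        if st[i,4]>15: px=ce[i]+[int(u)-13,int(v)-13]; print('  ',st[i],px.round(1),ray(im,px,z)[0].round(4))
to(.435,-.115,.25,np.pi/2)
E
python3 lids.py
```

```text
large 118 110.0 [ 0.4521 -0.1121  0.086 ]
square 120 109.0 [ 0.4558 -0.2497  0.084 ]
oblong 118 109.0 [ 0.4533 -0.3733  0.082 ]
small 118 110.0 [ 0.5776 -0.2494  0.08  ]
pos [0.2333 0.5255 0.2561] yaw 2.724 j [ 1.02  0.15  1.44  0.    1.55 -0.13] -> shift [-0.4442 -0.5035  0.0063] turn 1.153 t 0.3
```

Request:
apply_moves(rows="0.085 -0.493 -0.575 -0.024 1.153;0.085 -0.493 -0.575 -0.024 1.153;0.085 -0.493 -0.575 -0.024 1.153;0.085 -0.493 -0.575 -0.024 1.153;0.085 -0.493 -0.575 -0.024 1.153;0.085 -0.493 -0.575 -0.024 1.153;0.085 -0.493 -0.575 -0.024 1.153;0.085 -0.493 -0.575 -0.024 1.153")

```text
time: 1.1
position: [0.3477, 0.1413, 0.2693]
eef_rot: [3.141, -0.0, 1.567]
ft_force: [1.0, 0.0, 0.0]
finger_gap: 0.996
gripper_force: 0.0
```

```bash
python3 -c "
from h import *
to(.45,-.2,.28,np.pi/2)"
```

```text
pos [0.3477 0.1413 0.2693] yaw 1.567 j [ 0.18 -0.29  1.82 -0.    1.61  0.18] -> shift [-0.3409  0.1037 -0.0107] turn -0.004 t 1.1
```

Request:
apply_moves(rows="0.085 -0.341 0.103 -0.011 0;0.085 -0.341 0.103 -0.011 0;0.085 -0.341 0.103 -0.011 0;0.085 -0.341 0.103 -0.011 0;0.085 -0.341 0.103 -0.011 0;0.085 -0.341 0.103 -0.011 0;0.085 -0.341 0.103 -0.011 0;0.085 -0.341 0.103 -0.011 0")

```text
time: 1.9
position: [0.4519, -0.202, 0.2792]
eef_rot: [-3.14, 0.0, 1.569]
ft_force: [-0.9, 0.6, 0.0]
finger_gap: 0.996
gripper_force: 0.0
```

```bash
python3 - <<'E'
from h import *
import pickle
im=shot('wrist'); pickle.dump(im,open('w1.pkl','wb'))
a=cv2.convertScaleAbs(cv2.resize(im['color'],(800,600)),alpha=1.6)
print(bot.state()['position'],im['eye'])
for n,P in dict(large=(.452,-.112,.086),square=(.456,-.25,.084),oblong=(.453,-.373,.082),small=(.578,-.249,.08)).items(): print(n,proj(im,P).round(0))
cv2.imwrite('pics/w1.png',a)
E
```

```text
[ 0.45164872 -0.20064155  0.27917378] [ 0.45220054 -0.13166145  0.39708145]
large [[254.  92.]]
square [[257. 214.]]
oblong [[255. 300.]]
small [[358. 212.]]
```

View pics/w1.png

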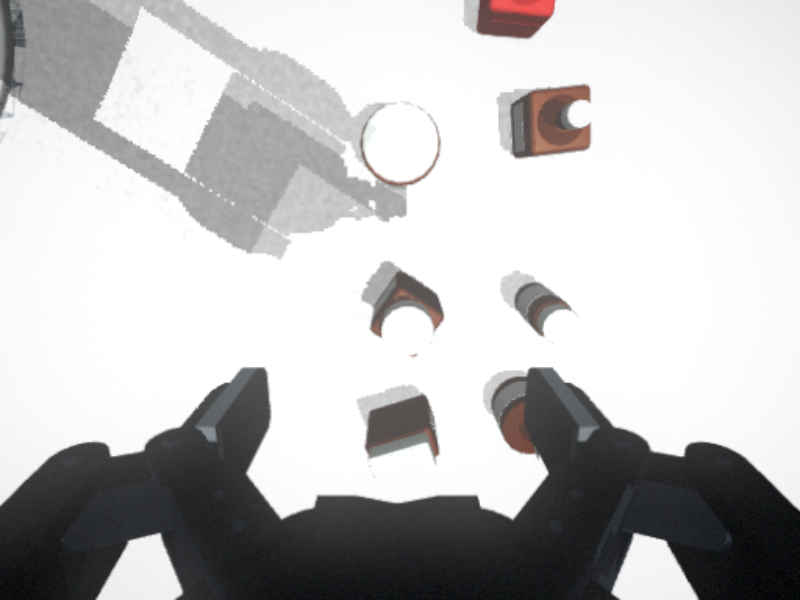

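The wrist view (800x600) puts the large lid at (400,143), the square lid at (408,331) and the small lid at (561,326). The oblong jar's top edge runs (365,447)-(437,430), and the bottles are at (575,115) and (520,430). This agrees with the top view.

```bash
python3 - <<'E'
from h import *
import pickle
im=pickle.load(open('w1.pkl','rb')); k=1.5625
f=lambda p,z: ray(im,np.array(p)/k,z)[:,:2].round(4).tolist()
print('large',f([(400,143)],.086),'square',f([(408,331)],.084),'small',f([(561,326)],.08))
for n,p,z in [('sq',[(372,330),(400,285),(441,320)],.066),('ob',[(365,447),(437,430)],.064),('obbot',[(368,408),(425,396)],.003)]:
    w=np.array(f(p,z)); print(n,w.tolist(),np.linalg.norm(np.diff(w,axis=0),axis=1),np.degrees(np.arctan2(*np.diff(w,axis=0).T[::-1])))
top=shot('top')
cr=cv2.resize(top['color'][195:230,325:410],None,fx=9,fy=9,interpolation=cv2.INTER_CUBIC); cv2.imwrite('pics/c2.png',cv2.convertScaleAbs(cr,alpha=2))
to(.452,-.112,.15,np.pi/2)
E
```

```text
large [[0.4543, -0.1113]] square [[0.4604, -0.2473]] small [[0.579, -0.245]]
sq [[0.4317, -0.253], [0.4544, -0.2155], [0.4873, -0.2446]] [0.04383537 0.04392289] [ 58.81208272 -41.49271052]
ob [[0.4234, -0.3639], [0.4867, -0.3468]] [0.06556905] [15.11716765]
obbot [[0.4222, -0.3605], [0.48, -0.347]] [0.05935562] [13.14655625]
pos [ 0.4513 -0.1988  0.2794] yaw 1.57 j [-0.57 -0.03  1.58 -0.    1.59 -0.57] -> shift [0.0867 0.0008 0.1294] turn -0.001 t 2.0
```

Request:
apply_moves(rows="0.085 0.087 0.002 0.1 0;0.085 0.087 0.002 0.1 0;0.085 0.087 0.002 0.1 0;0.085 0.087 0.002 0.15 0;0.085 0.087 0.002 0.19 0;0.085 0.087 0.002 0.22 0;0.085 0.087 0.002 0.231 0;0.085 0.087 0.002 0.231 0", newtons=40)

```text
time: 2.8
position: [0.4526, -0.1097, 0.0485]
eef_rot: [-3.14, -0.001, 1.573]
ft_force: [0.5, -0.3, 1.2]
finger_gap: 0.995
gripper_force: 0.0
```

Request:
apply_moves(rows="0.04 0 0 0 0;0.04 0 0 0 0;0.04 0 0 0 0;0.04 0 0 0 0;0.04 0 0 0 0;0.04 0 0 0 0;0.04 0 0 0 0;0.04 0 0 0 0", newtons=40)

```text
time: 3.6
position: [0.4541, -0.1109, 0.0508]
eef_rot: [3.139, 0.001, 1.572]
ft_force: [-1.9, 2.4, 9.0]
finger_gap: 0.672
gripper_force: 40.7
```

Request:
apply_moves(rows="0.04 0 0 -0.03 0;0.04 0 0 -0.07 0;0.04 0 0 -0.11 0;0.04 0.03 0.005 -0.14 0;0.04 0.07 0.013 -0.14 0;0.04 0.11 0.02 -0.14 0;0.04 0.15 0.028 -0.14 0;0.04 0.19 0.035 -0.14 0")

```text
time: 4.4
position: [0.4881, 0.081, 0.1903]
eef_rot: [3.14, 0.0, 1.572]
ft_force: [1.2, -0.9, -1.7]
finger_gap: 0.668
gripper_force: 44.1
```

Request:
apply_moves(rows="0.04 0.04 0.008 0 0;0.04 0.08 0.015 0 0;0.04 0.12 0.023 0 0;0.04 0.15 0.03 0 0;0.04 0.17 0.033 0 0;0.04 0.177 0.034 0 0;0.04 0.177 0.034 0 0;0.04 0.177 0.034 0 0")

```text
time: 5.2
position: [0.5216, 0.2557, 0.1893]
eef_rot: [3.141, 0.0, 1.572]
ft_force: [-0.3, -0.7, -2.0]
finger_gap: 0.671
gripper_force: 44.1
```

```bash
python3 - <<'E'
from h import *
im=shot('wrist'); print(bot.state()['finger_gap'],bot.state()['gripper_force'])
a=cv2.convertScaleAbs(cv2.resize(im['color'],(800,600)),alpha=1.3)
for n,p in SEAT.items():
    print(n,proj(im,(*p,.012)).round(0)*1.5625)
cv2.imwrite('pics/w2.png',a)
to(.522,.2565,.062)
E
```

```text
0.6693706826694392 44.07092213630676
large [[396.875 278.125]]
small [[432.8125 396.875 ]]
square [[312.5    429.6875]]
oblong [[267.1875 315.625 ]]
pos [0.5217 0.2555 0.1893] yaw 1.572 j [ 0.32  0.19  1.52 -0.    1.42  0.32] -> shift [0.001  0.0003 0.1273] turn 0 t 5.25
```

View pics/w2.png

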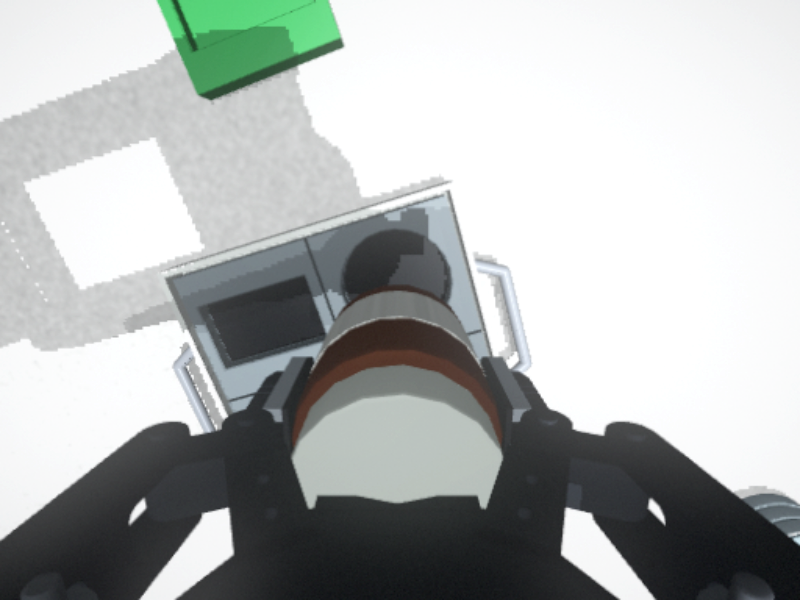

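The held jar is upright, with the large recess ahead of it at (397,283). The oblong recess at (267,318) matches its projected position.

Request:
apply_moves(rows="0.04 0 0 0.035 0;0.04 0.001 0 0.065 0;0.04 0.001 0 0.09 0;0.04 0.001 0 0.105 0;0.04 0.001 0 0.115 0;0.04 0.001 0 0.12 0;0.04 0.001 0 0.123 0;0.04 0.001 0 0.123 0")

```text
time: 6.05
position: [0.5219, 0.2575, 0.0664]
eef_rot: [3.141, -0.0, 1.572]
ft_force: [0.3, 0.3, -1.5]
finger_gap: 0.668
gripper_force: 44.1
```

Request:
apply_moves(rows="0.04 0 0 0.001 0;0.04 0 0 0.002 0;0.04 0 0 0.003 0;0.04 0 0 0.004 0;0.04 0 0 0.004 0")

```text
time: 6.55
position: [0.5218, 0.2576, 0.0628]
eef_rot: [3.141, -0.0, 1.572]
ft_force: [-5.2, -2.3, 10.9]
finger_gap: 0.668
gripper_force: 45.2
```

Request:
apply_moves(rows="0.075 0 0 0 0;0.075 0 0 0 0;0.075 0 0 0 0;0.075 0 0 -0.01 0;0.075 0 0 -0.04 0;0.075 0 0 -0.085 0;0.075 0 0 -0.13 0;0.075 -0.03 -0.004 -0.14 0")

```text
time: 7.35
position: [0.5191, 0.2294, 0.2079]
eef_rot: [3.135, -0.003, 1.575]
ft_force: [0.4, -0.6, 0.0]
finger_gap: 0.88
gripper_force: 0.0
```

Request:
apply_moves(rows="0.07 -0.05 -0.006 0 0;0.07 -0.1 -0.012 0 0;0.07 -0.15 -0.018 0 0.15;0.07 -0.2 -0.024 0 0.3;0.07 -0.25 -0.03 -0.01 0.45;0.07 -0.3 -0.036 -0.02 0.6;0.07 -0.35 -0.044 -0.03 0.636;0.07 -0.4 -0.05 -0.03 0.636")

```text
time: 8.15
position: [0.4686, -0.1687, 0.2341]
eef_rot: [3.139, -0.0, 0.935]
ft_force: [1.5, -0.2, -1.0]
finger_gap: 0.821
gripper_force: 0.0
```

```bash
python3 - <<'E'
from h import *
im=shot('wrist','w3.png'); 
print(proj(im,(.459,-.249,.084)),bot.state()['finger_gap'])
to(.459,-.249,.048,np.radians(53.6))
a=shot('top')['color'][150:260,160:420]
b=cv2.resize(im['color'],(780,585)); cv2.imwrite('pics/w3.png',cv2.convertScaleAbs(b,alpha=1.3))
cv2.imwrite('pics/t3.png',cv2.convertScaleAbs(cv2.resize(a,(780,330),interpolation=2),alpha=1.7))
E
```

```text
[[291.31462397 248.52173702]] 0.8173447174436487
pos [ 0.4676 -0.1749  0.2333] yaw 0.932 j [-0.51 -0.    1.65 -0.    1.49  0.13] -> shift [-0.0642  0.0368  0.1855] turn -0.003 t 8.2
```

View pics/w3.png

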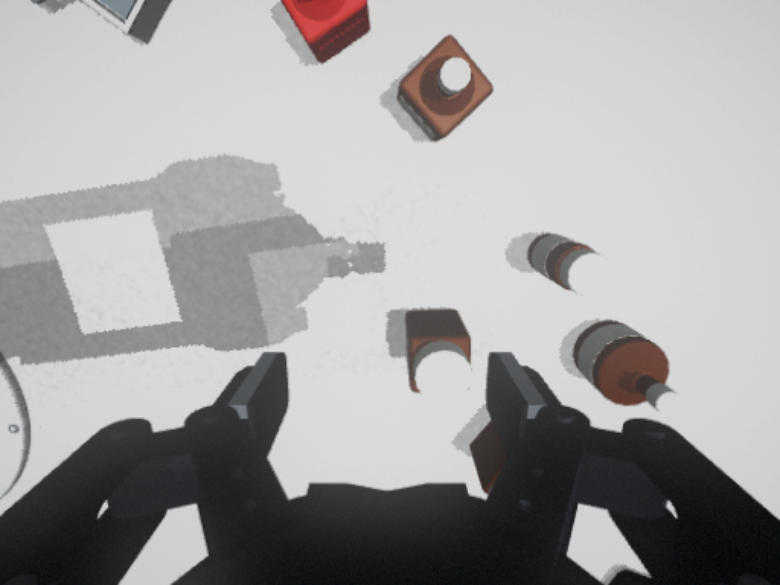

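View pics/t3.png

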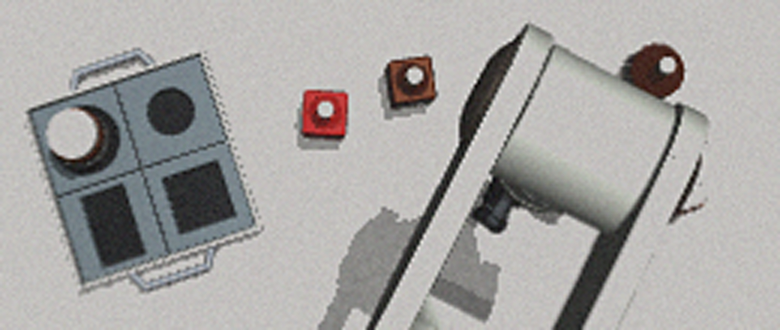

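The large jar is in its recess (t3 at 73,133). In the wrist view the square jar is parallel to the fingers, its lid at (442,371) as projected.

Request:
apply_moves(rows="0.07 -0.04 0.022 0.04 0;0.07 -0.064 0.037 0.07 0;0.07 -0.064 0.037 0.085 0;0.07 -0.064 0.037 0.125 0;0.07 -0.064 0.037 0.16 0;0.07 -0.064 0.037 0.178 0;0.07 -0.064 0.037 0.184 0;0.07 -0.064 0.037 0.184 0")

```text
time: 9.05
position: [0.461, -0.2399, 0.048]
eef_rot: [-3.141, 0.0, 0.937]
ft_force: [-0.2, -0.2, 0.5]
finger_gap: 0.82
gripper_force: 0.0
```

Request:
apply_moves(rows="0.03 0 0 0 0;0.03 0 0 0 0;0.03 0 0 0 0;0.03 0 0 0 0;0.03 0 0 0 0;0.03 0 0 0 0;0.03 0 0 0 0")

```text
time: 9.75
position: [0.4616, -0.2406, 0.0495]
eef_rot: [3.139, 0.0, 0.936]
ft_force: [0.2, 0.9, 7.2]
finger_gap: 0.536
gripper_force: 40.0
```

```bash
python3 - <<'E'
from h import *
to(.4573,.1356,.2,np.radians(16.9)); to(.4573,.1356,.2,np.radians(90+16.9));
E
```

```text
pos [ 0.4616 -0.2406  0.0495] yaw 0.936 j [-0.63  0.2   1.82 -0.    1.12  0.01] -> shift [ 0.3004 -0.2261 -0.1511] turn 0.641 t 9.75
pos [ 0.4616 -0.2406  0.0495] yaw 0.936 j [-0.63  0.2   1.82 -0.    1.12  0.01] -> shift [ 0.3004 -0.2261 -0.1511] turn -0.929 t 9.75
```

The shift was measured while the arm was still settling, so the grasp is about 8 mm off along tool x. I'll re-grip centred.

Request:
apply_moves(rows="0.07 0 0 0 0;0.07 0 0 0 0;0.07 0 0 0 0;0.07 -0.008 0 0 0;0.07 -0.008 0 0 0;0.03 -0.008 0 0 0;0.03 -0.008 0 0 0;0.03 -0.008 0 0 0")

```text
time: 10.55
position: [0.4562, -0.2468, 0.048]
eef_rot: [3.141, 0.0, 0.936]
ft_force: [-0.8, -1.6, 3.0]
finger_gap: 0.537
gripper_force: 41.5
```

Request:
apply_moves(rows="0.03 0 0 0 0;0.03 0 0 0 0;0.03 0 0 0 0;0.03 0 0 -0.03 0;0.03 0 0 -0.07 0;0.03 0 0 -0.11 0;0.03 0 0 -0.14 0;0.03 0 0 -0.14 0")

```text
time: 11.35
position: [0.4573, -0.2472, 0.1917]
eef_rot: [3.136, -0.0, 0.936]
ft_force: [-0.5, -0.3, -1.9]
finger_gap: 0.536
gripper_force: 42.2
```

```bash
python3 - <<'E'
from h import *
to(.4573,.1356,.195,np.radians(16.9)); print(bot.state()['finger_gap'])
E
```

```text
pos [ 0.4573 -0.2472  0.1917] yaw 0.936 j [-0.64  0.06  1.67  0.    1.41 -0.01] -> shift [ 0.3084 -0.2268 -0.0046] turn 0.642 t 11.35
0.5357695813544537
```

Request:
apply_moves(rows="0.03 0.02 -0.015 0 0;0.03 0.055 -0.04 0 0.1;0.03 0.095 -0.07 0 0.24;0.03 0.135 -0.1 0 0.38;0.03 0.175 -0.13 0 0.52;0.03 0.215 -0.159 0 0.642;0.03 0.255 -0.188 0 0.642;0.03 0.28 -0.206 0 0.642")

```text
time: 12.15
position: [0.4554, 0.0933, 0.1868]
eef_rot: [-3.141, 0.001, 0.292]
ft_force: [0.2, -1.0, -2.2]
finger_gap: 0.536
gripper_force: 42.1
```

```bash
python3 - <<'E'
from h import *
to(.4573,.1356,.195,np.radians(16.9))
E
```

```text
pos [0.4554 0.0933 0.1868] yaw 0.292 j [ 0.04 -0.05  1.79  0.    1.4   1.31] -> shift [ 0.014  -0.04   -0.0082] turn -0.003 t 12.15
```

Request:
apply_moves(rows="0.03 0.006 -0.02 0 0;0.03 0.01 -0.034 0 0;0.03 0.01 -0.034 0 0;0.03 0.01 -0.034 0 0;0.03 0.01 -0.034 0 0")

```text
time: 12.65
position: [0.4558, 0.1262, 0.1873]
eef_rot: [3.142, 0.001, 0.294]
ft_force: [-0.1, 0.6, -1.8]
finger_gap: 0.533
gripper_force: 42.0
```

```bash
python3 - <<'E'
from h import *
to(.4573,.1356,.062,np.radians(16.9))
E
```

```text
pos [0.4558 0.1262 0.1873] yaw 0.294 j [ 0.11 -0.03  1.77 -0.    1.4   1.38] -> shift [ 0.0043 -0.0086  0.1253] turn -0.001 t 12.65
```

Request:
apply_moves(rows="0.03 0.004 -0.009 0.02 0;0.03 0.004 -0.009 0.05 0;0.03 0.004 -0.009 0.08 0;0.03 0.004 -0.009 0.08 0;0.03 0.004 -0.009 0.08 0")

```text
time: 13.15
position: [0.4573, 0.1361, 0.1084]
eef_rot: [3.142, 0.001, 0.293]
ft_force: [-0.5, -0.1, -1.5]
finger_gap: 0.535
gripper_force: 42.0
```

```bash
python3 - <<'E'
from h import *
to(.4573,.1356,.062,np.radians(16.9))
im=shot('wrist'); cv2.imwrite('pics/w4.png',cv2.convertScaleAbs(cv2.resize(im['color'],(640,480)),alpha=1.3))
E
```

```text
pos [0.4573 0.1361 0.1084] yaw 0.293 j [ 0.13  0.05  1.86 -0.    1.23  1.41] -> shift [-0.0001  0.0005  0.0464] turn -0.002 t 13.15
```

View pics/w4.png

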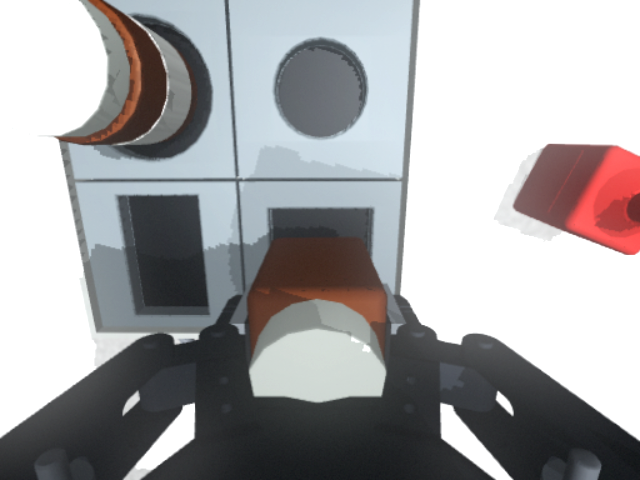

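The square jar sits aligned over its square recess (visible at 322,222), and the large jar stands in its own at the upper left. I'll lower it.

Request:
apply_moves(rows="0.03 0 0 0.02 0;0.03 0 0 0.035 0;0.03 0 0 0.041 0;0.03 0 0 0.044 0;0.03 0 0 0.046 0;0.03 0 0 0.048 0;0.03 0 0 0.048 0")

```text
time: 13.9
position: [0.4573, 0.1367, 0.0601]
eef_rot: [3.141, -0.0, 0.294]
ft_force: [-0.6, -0.0, -2.3]
finger_gap: 0.533
gripper_force: 42.2
```

Request:
apply_moves(rows="0.03 0 0 0.001 0;0.03 0 0 0.002 0;0.03 0 0 0.003 0;0.03 0 0 0.003 0")

```text
time: 14.3
position: [0.4579, 0.1368, 0.0595]
eef_rot: [3.141, -0.002, 0.295]
ft_force: [-16.1, -2.6, 43.0]
finger_gap: 0.533
gripper_force: 44.8
```

Request:
apply_moves(rows="0.03 0 0 -0.002 0;0.06 0 0 -0.002 0;0.06 0 0 -0.002 0;0.06 0 0 -0.002 0;0.06 0 0 -0.02 0;0.06 0 0 -0.06 0;0.06 0 0 -0.105 0;0.06 0 0 -0.145 0")

```text
time: 15.1
position: [0.457, 0.1366, 0.2037]
eef_rot: [3.141, -0.0, 0.294]
ft_force: [1.2, 0.3, -0.5]
finger_gap: 0.704
gripper_force: 0.0
```

Request:
apply_moves(rows="0.06 -0.01 0.033 -0.01 0.05;0.06 -0.024 0.08 -0.01 0.05;0.06 -0.038 0.126 -0.01 0.05;0.06 -0.052 0.173 -0.01 0.05;0.06 -0.066 0.219 -0.01 0.05;0.06 -0.08 0.266 -0.01 0.05;0.06 -0.094 0.312 -0.01 0.05;0.06 -0.108 0.358 -0.01 0.05")

```text
time: 15.9
position: [0.4571, -0.2394, 0.2117]
eef_rot: [3.142, -0.0, 0.244]
ft_force: [1.1, 0.4, 0.7]
finger_gap: 0.703
gripper_force: 0.0
```

Request:
apply_moves(rows="0.06 -0.01 0.033 0 0;0.06 -0.02 0.065 0 0;0.06 -0.02 0.065 0 0;0.06 -0.02 0.065 0 0")

```text
time: 16.3
position: [0.4537, -0.3056, 0.2113]
eef_rot: [-3.141, 0.001, 0.243]
ft_force: [-1.0, 0.7, -0.0]
finger_gap: 0.704
gripper_force: 0.0
```

```bash
python3 - <<'E'
from h import *
import pickle
im=shot('wrist'); pickle.dump(im,open('w5.pkl','wb'));cv2.imwrite('pics/w5.png',cv2.convertScaleAbs(cv2.resize(im['color'],(800,600)),alpha=1.2))
print(proj(im,(.457,-.372,.082))*1.5625,proj(im,(.579,-.247,.08))*1.5625)
to(.457,-.372,.048,np.radians(14))
E
```

```text
[[506.80958336 317.19474613]] [[346.08693712  41.2343068 ]]
pos [ 0.4538 -0.3049  0.2115] yaw 0.244 j [-0.73  0.11  1.57  0.    1.46  0.59] -> shift [-0.0131  0.066   0.1635] turn -0.0 t 16.35
```

View pics/w5.png

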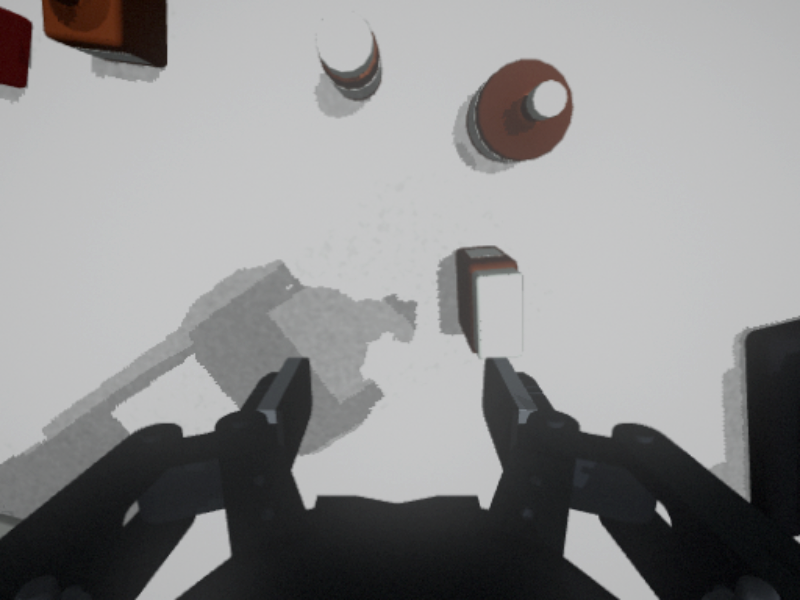

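The oblong jar's lid is centred at (500,315), about 4 mm short of the prediction in tool y, and aligned with the fingers. The small lid is at (345,45) as projected.

Request:
apply_moves(rows="0.06 -0.006 0.03 0 0;0.06 -0.0125 0.062 0.03 0;0.06 -0.0125 0.062 0.06 0;0.06 -0.0125 0.062 0.07 0;0.06 -0.0125 0.062 0.11 0;0.06 -0.0125 0.062 0.145 0;0.06 -0.0125 0.062 0.162 0;0.06 -0.0125 0.062 0.162 0")

```text
time: 17.15
position: [0.4565, -0.3666, 0.0485]
eef_rot: [-3.139, 0.002, 0.246]
ft_force: [-0.2, -0.0, 0.4]
finger_gap: 0.706
gripper_force: 0.0
```

Request:
apply_moves(rows="0.06 0 0 0 0;0.02 0 0 0 0;0.02 0 0 0 0;0.02 0 0 0 0;0.02 0 0 0 0;0.02 0 0 0 0;0.02 0 0 0 0;0.02 0 0 0 0")

```text
time: 17.95
position: [0.4574, -0.3688, 0.0516]
eef_rot: [3.139, -0.001, 0.244]
ft_force: [0.5, 1.4, 8.7]
finger_gap: 0.382
gripper_force: 38.4
```

Request:
apply_moves(rows="0.02 0 0 0 0;0.02 0 0 -0.02 0;0.02 0 0 -0.06 0;0.02 0 0 -0.1 0;0.02 0 0 -0.14 0;0.02 0 0 -0.14 0;0.02 0 0 -0.14 0")

```text
time: 18.65
position: [0.457, -0.3685, 0.1911]
eef_rot: [3.139, -0.001, 0.244]
ft_force: [0.1, 0.4, -2.7]
finger_gap: 0.378
gripper_force: 38.7
```

```bash
python3 - <<'E'
from h import *
to(.429,.2281,.19,np.radians(16.9))
E
```

```text
pos [ 0.457  -0.3685  0.1911] yaw 0.244 j [-0.81  0.2   1.51 -0.    1.43  0.52] -> shift [ 0.1171 -0.5857 -0.    ] turn -0.051 t 18.65
```

Request:
apply_moves(rows="0.02 0.005 -0.025 0 0;0.02 0.013 -0.065 0 -0.05;0.02 0.022 -0.11 0 -0.05;0.02 0.031 -0.155 0 -0.05;0.02 0.04 -0.2 0 -0.05;0.02 0.049 -0.245 0 -0.05;0.02 0.058 -0.29 0 -0.05;0.02 0.067 -0.335 0 -0.05")

```text
time: 19.45
position: [0.4398, -0.0253, 0.1888]
eef_rot: [-3.141, 0.001, 0.294]
ft_force: [1.7, -0.5, -1.5]
finger_gap: 0.38
gripper_force: 38.6
```

Request:
apply_moves(rows="0.02 0.007 -0.045 0 0;0.02 0.014 -0.09 0 0;0.02 0.022 -0.135 0 0;0.02 0.03 -0.18 0 0;0.02 0.035 -0.22 0 0;0.02 0.037 -0.24 0 0;0.02 0.037 -0.24 0 0;0.02 0.037 -0.24 0 0")

```text
time: 20.25
position: [0.4061, 0.2133, 0.1888]
eef_rot: [3.141, 0.002, 0.295]
ft_force: [-0.7, -0.3, -0.9]
finger_gap: 0.381
gripper_force: 38.7
```

```bash
python3 - <<'E'
from h import *
to(.429,.2281,.1084,np.radians(16.9))
E
```

```text
pos [0.4061 0.2133 0.1888] yaw 0.295 j [ 0.32 -0.06  1.79 -0.    1.41  1.59] -> shift [ 0.0264 -0.0075  0.0804] turn 0.0 t 20.25
```

Request:
apply_moves(rows="0.02 0.026 -0.007 0 0;0.02 0.026 -0.007 0.03 0;0.02 0.026 -0.007 0.06 0;0.02 0.026 -0.007 0.08 0;0.02 0.026 -0.007 0.08 0;0.02 0.026 -0.007 0.08 0")

```text
time: 20.85
position: [0.4297, 0.2268, 0.1102]
eef_rot: [3.141, 0.0, 0.293]
ft_force: [-0.2, -0.2, -0.7]
finger_gap: 0.379
gripper_force: 38.7
```

```bash
python3 - <<'E'
from h import *
to(.429,.2281,.064,np.radians(16.9))
im=shot('wrist'); cv2.imwrite('pics/w6.png',cv2.convertScaleAbs(cv2.resize(im['color'],(640,480)),alpha=1.3))
E
```

```text
pos [0.4297 0.2268 0.1102] yaw 0.293 j [ 0.33  0.06  1.84 -0.    1.24  1.6 ] -> shift [-0.0003 -0.0015  0.0462] turn -0.002 t 20.85
```

View pics/w6.png

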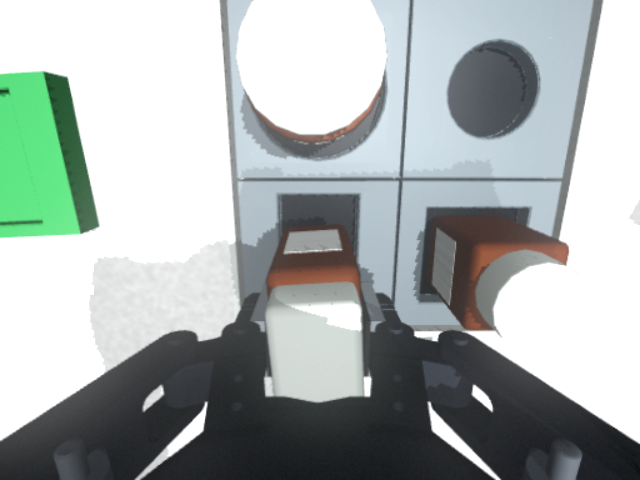

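The oblong jar is aligned over its recess (318,215). The square jar is seated at (490,270) and the large one at (315,60).

Request:
apply_moves(rows="0.02 0 -0.001 0.02 0;0.02 0 -0.001 0.033 0;0.02 0 -0.001 0.04 0;0.02 0 -0.001 0.044 0;0.02 0 -0.001 0.046 0;0.02 0 -0.001 0.048 0;0.02 0 -0.001 0.048 0")

```text
time: 21.6
position: [0.4299, 0.2288, 0.0633]
eef_rot: [-3.142, -0.002, 0.294]
ft_force: [-3.2, -1.3, 13.6]
finger_gap: 0.379
gripper_force: 37.9
```

Request:
apply_moves(rows="0.02 0 0 -0.001 0;0.05 0 0 -0.001 0;0.05 0 0 -0.001 0;0.05 0 0 -0.001 0;0.05 0 0 -0.02 0;0.05 0 0 -0.06 0;0.05 0 0 -0.105 0;0.055 0 0 -0.14 0")

```text
time: 22.4
position: [0.4292, 0.2285, 0.2043]
eef_rot: [3.142, -0.001, 0.294]
ft_force: [0.8, 0.1, -0.1]
finger_gap: 0.646
gripper_force: 0.0
```

Request:
apply_moves(rows="0.055 0 0.035 -0.01 0;0.055 0 0.08 -0.01 0;0.055 0.001 0.126 -0.01 0;0.055 0.002 0.173 -0.01 0;0.055 0.003 0.219 -0.01 0;0.055 0.004 0.266 -0.01 0;0.055 0.005 0.312 -0.01 0;0.055 0.005 0.358 -0.01 0")

```text
time: 23.2
position: [0.538, -0.1147, 0.2118]
eef_rot: [3.142, -0.0, 0.294]
ft_force: [1.1, 0.7, -0.1]
finger_gap: 0.639
gripper_force: 0.0
```

Request:
apply_moves(rows="0.055 0 0.03 0 0;0.055 0 0.06 0 0;0.055 0 0.08 0 0;0.055 0 0.08 0 0;0.055 0 0.08 0 0")

```text
time: 23.7
position: [0.5609, -0.1889, 0.2116]
eef_rot: [-3.141, 0.0, 0.294]
ft_force: [-0.1, -0.5, -0.9]
finger_gap: 0.643
gripper_force: 0.0
```

```bash
python3 - <<'E'
from h import *
im=shot('wrist'); cv2.imwrite('pics/w7.png',cv2.convertScaleAbs(cv2.resize(im['color'],(800,600)),alpha=1.1))
print(proj(im,(.579,-.247,.08))*1.5625)
to(.579,-.247,.046)
E
```

```text
[[499.94955357 294.96010203]]
pos [ 0.5608 -0.1884  0.2118] yaw 0.295 j [-0.45  0.2   1.47  0.    1.47  0.82] -> shift [0.0004 0.0614 0.1657] turn 0 t 23.75
```

View pics/w7.png

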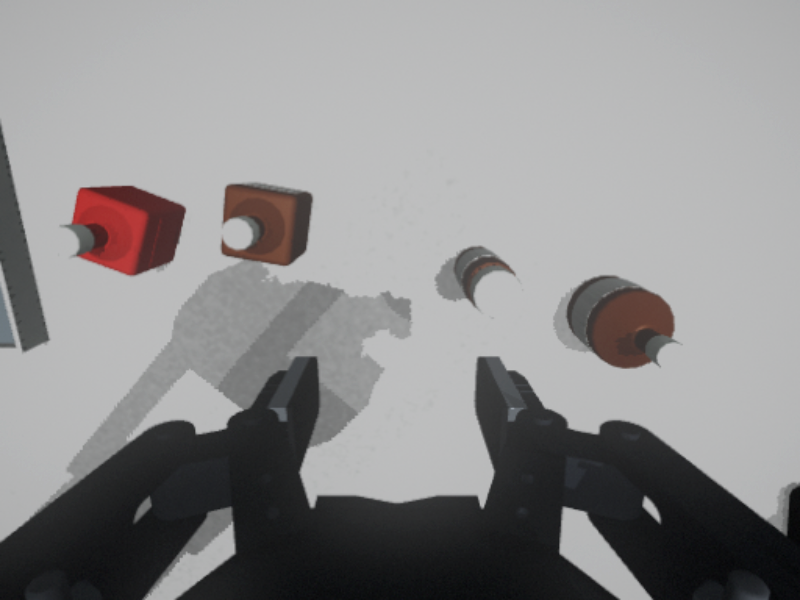

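The small jar's lid is at (498,293), as projected, and its neighbours are clear.

Request:
apply_moves(rows="0.055 0.001 0.03 0 0;0.055 0.001 0.061 0.03 0;0.055 0.001 0.061 0.06 0;0.055 0.001 0.061 0.07 0;0.055 0.001 0.061 0.11 0;0.055 0.001 0.061 0.145 0;0.055 0.001 0.061 0.163 0;0.055 0.001 0.061 0.163 0")

```text
time: 24.55
position: [0.5788, -0.2456, 0.0473]
eef_rot: [-3.139, 0.002, 0.296]
ft_force: [0.3, -0.1, 0.3]
finger_gap: 0.644
gripper_force: 0.0
```

Request:
apply_moves(rows="0.055 0 0 0 0;0.02 0 0 0 0;0.02 0 0 0 0;0.02 0 0 0 0;0.02 0 0 0 0;0.02 0 0 0 0;0.02 0 0 0 0;0.02 0 0 0 0")

```text
time: 25.35
position: [0.5804, -0.2474, 0.0509]
eef_rot: [3.14, -0.002, 0.294]
ft_force: [-1.7, 3.0, 8.3]
finger_gap: 0.388
gripper_force: 39.1
```

Request:
apply_moves(rows="0.02 0 0 0 0;0.02 0 0 -0.02 0;0.02 0 0 -0.06 0;0.02 0 0 -0.1 0;0.02 0 0 -0.14 0;0.02 0 0 -0.15 0;0.02 0 0 -0.15 0")

```text
time: 26.05
position: [0.5802, -0.2475, 0.2015]
eef_rot: [3.138, -0.003, 0.294]
ft_force: [-1.3, 0.4, -1.8]
finger_gap: 0.388
gripper_force: 39.9
```

```bash
python3 - <<'E'
from h import *
to(.5498,.1638,.2)
E
```

```text
pos [ 0.5802 -0.2475  0.2015] yaw 0.294 j [-0.53  0.29  1.38 -0.    1.47  0.75] -> shift [ 0.0903 -0.4025  0.0005] turn 0 t 26.05
```

Request:
apply_moves(rows="0.02 0.006 -0.025 0 0;0.02 0.015 -0.065 0 0;0.02 0.025 -0.11 0 0;0.02 0.035 -0.155 0 0;0.02 0.045 -0.2 0 0;0.02 0.055 -0.245 0 0;0.02 0.065 -0.29 0 0;0.02 0.075 -0.335 0 0")

```text
time: 26.85
position: [0.5532, 0.0968, 0.1974]
eef_rot: [-3.141, 0.002, 0.294]
ft_force: [0.0, 0.1, -1.1]
finger_gap: 0.382
gripper_force: 40.0
```

Request:
apply_moves(rows="0.02 0.01 -0.04 0 0;0.02 0.015 -0.06 0 0;0.02 0.015 -0.067 0 0;0.02 0.015 -0.067 0.02 0;0.02 0.015 -0.067 0.05 0;0.02 0.015 -0.067 0.07 0;0.02 0.015 -0.067 0.07 0")

```text
time: 27.55
position: [0.5475, 0.1625, 0.1253]
eef_rot: [-3.141, 0.006, 0.294]
ft_force: [0.5, -0.9, 0.2]
finger_gap: 0.391
gripper_force: 40.0
```

```bash
python3 - <<'E'
from h import *
to(.5498,.1638,.063)
im=shot('wrist'); cv2.imwrite('pics/w8.png',cv2.convertScaleAbs(cv2.resize(im['color'],(640,480)),alpha=1.3))
E
```

```text
pos [0.5475 0.1625 0.1253] yaw 0.294 j [ 0.15  0.22  1.62 -0.    1.3   1.43] -> shift [ 0.003  -0.0006  0.0623] turn 0 t 27.55
```

View pics/w8.png

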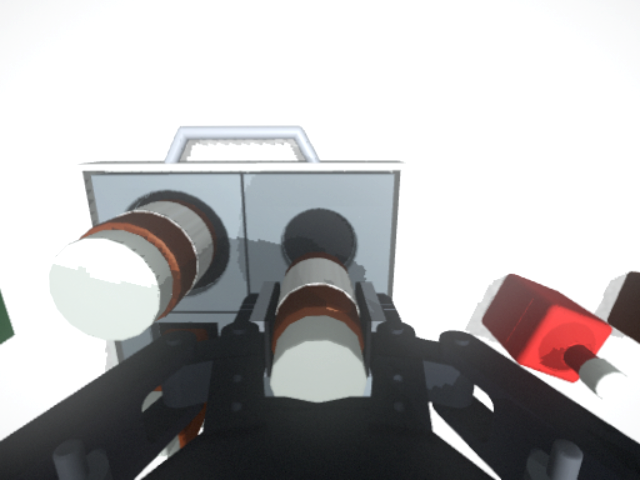

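The small jar is held upright and centred on its recess (320,240). I'll lower it with the 3 mm correction.

Request:
apply_moves(rows="0.02 0.003 0 0.02 0;0.02 0.003 0 0.04 0;0.02 0.003 0 0.052 0;0.02 0.003 0 0.058 0;0.02 0.003 0 0.06 0;0.02 0.003 0 0.062 0;0.02 0.003 0 0.063 0;0.02 0.003 0 0.063 0")

```text
time: 28.4
position: [0.5522, 0.1644, 0.0662]
eef_rot: [3.141, -0.0, 0.294]
ft_force: [0.0, -0.1, -0.8]
finger_gap: 0.39
gripper_force: 40.0
```

Request:
apply_moves(rows="0.02 -0.001 0 0.001 0;0.02 -0.001 0 0.002 0;0.02 -0.001 0 0.003 0;0.02 -0.001 0 0.004 0;0.02 -0.001 0 0.004 0")

```text
time: 28.9
position: [0.5512, 0.1642, 0.0629]
eef_rot: [3.141, -0.001, 0.294]
ft_force: [-6.8, -0.2, 15.0]
finger_gap: 0.385
gripper_force: 41.6
```

Contact is at the expected height. I'll release, lift clear, and move away for the last look.

Request:
apply_moves(rows="0.05 0 0 -0.001 0;0.05 0 0 -0.001 0;0.05 0 0 -0.001 0;0.05 0 0 -0.02 0;0.05 0 0 -0.06 0;0.05 0 0 -0.105 0;0.05 0 0 -0.15 0;0.05 0 0 -0.19 0")

```text
time: 29.7
position: [0.5509, 0.1641, 0.2541]
eef_rot: [3.141, -0.001, 0.294]
ft_force: [0.9, -0.5, 0.2]
finger_gap: 0.586
gripper_force: 0.0
```

Request:
apply_moves(rows="0.05 -0.03 -0.03 0 0;0.05 -0.06 -0.07 0 0;0.05 -0.09 -0.11 0 0;0.05 -0.12 -0.15 0 0;0.05 -0.12 -0.19 0 0;0.05 -0.12 -0.23 0 0;0.05 -0.12 -0.23 0 0;0.05 -0.12 -0.23 0 0")

```text
time: 30.5
position: [0.3691, 0.3499, 0.2515]
eef_rot: [3.141, 0.001, 0.296]
ft_force: [-0.2, 0.3, -0.1]
finger_gap: 0.588
gripper_force: 0.0
```

```bash
python3 - <<'E'
from h import *
a=shot('top')['color'][150:260,160:420]; b=shot('side')['color'][110:330,150:400]
a=cv2.resize(a,(600,254),interpolation=2); b=cv2.resize(b,(375,330),interpolation=2)
c=np.zeros((584,600,3),np.uint8); c[:254]=a; c[254:,:375]=b
cv2.imwrite('pics/end.png',cv2.convertScaleAbs(c,alpha=1.6)); print(bot.state()['position'])
E
```

```text
[0.36975814 0.34880811 0.25164428]
```

View pics/end.png

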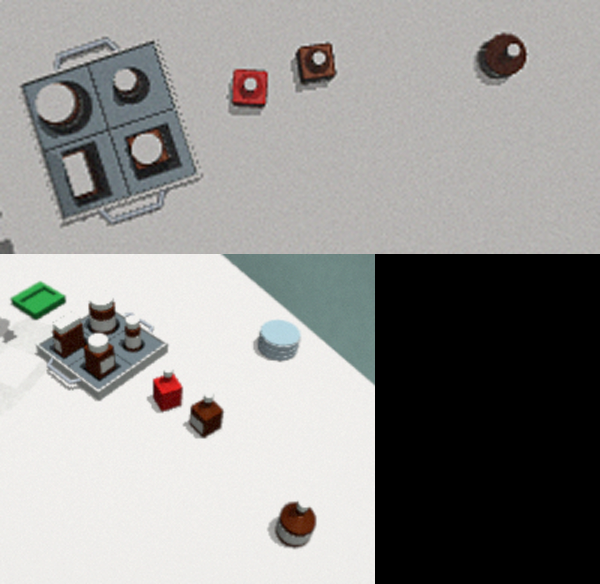

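All four jars stand upright in their own recesses: large (62,108), small (130,85), oblong (82,172) and square (150,150). The bottles have not moved, and the gripper is clear.

```bash
python3 -c "
from plant import bot
print(bot.job_done())"
```

```text
the job is handed in; nothing more can be done
None
```

I handed the job in at about 30.6 s: the last pictures showed all four jars upright in their own recesses and the bottles where they were; the judge returned no verdict.

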